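# Clamp the tube rack in the mixer

### The job

Get the tube rack ready for mixing: on the mixer's deck, push the white rack of red-capped tubes along the deck until its end is fully home against the end stop, and only then push the red clamp lever over past its dead point so that it snaps into lock and clamps the rack against the long fence. Only push, with the fingers: do not pick up or tip the rack, and leave the carton, the tip box and the jar alone.

Things in the scene. Friction and masses are not known exactly. Their poses are not given: they have to be found in the camera images.
- mixer: Heavy bench-top rack mixer, fixed: blue base, grey deck 256 (x) x 346 mm (y), deck top 70 mm above the bench. Origin: centre of its underside. Its x axis points across the deck from the clamp (near the robot) to the long fence, y along the deck to the end stop, z up. The deck on the rack's -y side is clear.
- fence (a point): Top edge of the long steel fence's inner face, at x = +55, y = +10, z = +106 mm in the mixer's frame. The fence runs along the mixer's y from -159 to +91 mm and stands 36 mm above the deck.
- end_stop (a point): Top edge of the steel end stop's inner face, at x = +23, y = +85, z = +106 mm in the mixer's frame. The stop runs along the mixer's x from -28 to +67 mm and stands 36 mm above the deck.
- rack_home (a point): Point on the deck top, at x = +23, y = +10, z = +70 mm in the mixer's frame, same axes: where the rack's origin lies when the rack is fully home against the end stop and clamped against the fence.
- rack: White tube rack, loose on the deck, eight red-capped tubes fixed in it, about 0.4 kg. 64 (x) x 150 (y) x 60 mm high, flat end panels; caps rise to 78 mm above its foot, within 22 mm of its middle in x and 47 in y. Origin: centre of underside; axes as the mixer's within 1 degree. Starts 30 to 65 mm short of the end stop and 4 to 9 mm off the fence (the clamp closes that gap). Slides on the deck.
- lever_pivot (a point): Pivot of the clamp lever, at x = -75, y = +10, z = +100 mm in the mixer's frame (30 mm above the deck); its axis runs along the mixer's y. The clamp's dark steel bracket around it covers x = -121 to -45, y = -15 to +35 mm of the deck, up to 41 mm above it.
- clamp_lever (a joint): Lever angle (rad). 0 = open: it leans 0.5 rad from upright to the mixer's -x. Grows as it is pushed over towards +x, up to 1.1 = locked, leaning 0.6 rad the other way. Dead point at about 0.5 (upright): short of it a spring returns it to 0, beyond it the spring snaps it to 1.1 and holds it. Needs about 6 to 12 N at the tip at first, less and less towards the dead point.
- lever_tip (a point): Upper end of the clamp lever, on its centre line, 85 mm from the pivot. The lever's outer 55 mm are a red plastic grip 26 mm wide (mixer's y) and 14 mm thick; below it is a steel bar.
- clamp_pad: Black rubber pad, 20 mm across, on the clamp's plunger, 30 mm above the deck; origin: centre of its front face, which looks to the mixer's +x. At x = -28 mm in the mixer's frame when open; as the lever locks it comes forward about 19 mm, slides the rack to the fence and presses it there with about 10 N (sprung).
- carton: White and red cardboard carton on the bench, 50 x 70 x 90 mm high, bystander. Origin: centre of its underside.
- tip_box: Blue pipette-tip box with clear top on the bench, 80 x 115 x 64 mm high, bystander. Origin: centre of its underside.
- jar: Capped jar on the bench, 64 mm across, 75 mm high, bystander. Origin: centre of its underside.
There are look-alikes about, which are no part of the job. Leave any green look-alike of the rack alone.

How it is judged (in metres and radians):
On the way, in this order (a step that is already met when the one before it is completed fails the run):
1. the rack's end is home against the end stop (within 3.5 mm) while the clamp lever is still open (y of rack in the frame of rack_home above -0.0035 m and value of joint clamp_lever below 0.3 rad), for 0.2 s.
2. the clamp lever has snapped over into lock (value of joint clamp_lever above 1.04 rad), for 0.2 s.
At the end, for the whole second after the job is handed in: The lever is locked (within 0.06 rad of its end), the rack stands flat on the deck and still, within 5 mm of the end stop and 3 mm of the fence, square to within 0.04 rad, and the clamp pad presses on it with over 2 N (value of joint clamp_lever above 1.04 rad and y of rack in the frame of rack_home above -0.005 m and x of rack in the frame of rack_home above -0.003 m and angle between the y axis of rack and the y axis of mixer, either way round below 0.04 rad and angle between rack's own z axis and vertical below 0.05 rad and height (world z) of rack below 0.074 m and contact force between clamp_pad and rack above 2 N and linear speed of rack below 0.01 m/s); the robot touches nothing.
It fails at once if the rack is lifted off the deck by more than 8 mm (height (world z) of rack above 0.078 m).
It fails at once if the rack is tipped by more than 0.2 rad (angle between rack's own z axis and vertical above 0.2 rad).
It fails at once if a bystander is moved by more than 15 mm (distance of any of carton, tip_box, jar from where it was at the start of the episode above 0.015 m).
It also fails if it takes over 42 s, if anything falls off the work surface, if the arm or the gripper's body presses on something with over 40 N, if the wrist force passes 120 N, or if a joint passes its speed limit or range.

### The arm

A 6-joint arm with a two-finger parallel gripper is mounted at the origin on the work surface. World frame = base frame: x ahead of the robot, y to its left, z up, the work surface at z = 0. Lengths are in mm, angles in rad, forces in N, time in s.
With the tool pointing down it reaches from about 350 to 975 mm from the base axis. Payload 7.1 kg.
Tool frame: the origin (TCP) lies at the very end of the fingers, on their centre line; the grasp point (between the pads) lies 19 mm behind it; x points along the fingers, z is the direction in which the jaws open and shut, and the axes are right-handed (so a half turn about x gives the same grasp; the last joint's range is limited). The gripper opens to 88 mm and grips with 3 to 60 N. Pads are 20 mm wide; open, the fingers measure 115 mm over their backs; the gripper's body (75 mm by 178 mm) begins 61 mm behind the grasp point.
Start: joints at [-0.019, 0.423, 1.63, -0, 1.089, -0.019], TCP at [624.984, 0.026, 222.675] pointing down, gripper open.
Joint ranges: [-3, 3], [-0.9, 2.11], [0.09, 2.58], [-1.31, 4.45], [0.11, 2.69], [-2.54, 2.54]. Speed limits (rad/s): [2.39, 2.39, 3.01, 3.14, 3.14, 3.14].

### API

Orientations are given as a rotation vector (axis times angle).
In Python, from workcell import * gives the robot as it stands.
- The arm moves only by the shell command python3 -m crank 'ROWS'. ROWS is JSON, a list of rows, each a list of 3 entries, a list of its own where there are three numbers: the shift along the tool's x, y, z in cm, then the turn, a rotation vector about the tool's x, y, z in degrees, then the finger opening in cm, from 0 to 8.78. In form: [[[dx, dy, dz], [rx, ry, rz], claw], ...]. A call has 1 to 5 rows; each row shifts and turns the commanded pose from where the row before left it, along the tool's axes as they then stand; what a row does not reach is not made up. A row lasts 1/8 s, in which the tool goes at most 62.5 mm and 10.7 degrees, less where a joint would pass 70% of its speed; a pose out of reach is approached as far as the arm can. A call with a gripper value outside its range is refused whole. The fingers move at their own pace and stop on an object; the grip force is fixed at half the most. Time passes only in rows, so rows that do not move let the fingers close. It gives the time, the measured TCP pose, the force and the opening at its end, in the units of the state.
- get_obs(): the state, without advancing time (a new reading comes with each control period).
- get_image(name): name is "scene" or "side" or "wrist"; returns a dict with "pixels" (384x512x3 uint8, red, green, blue), "mtx" (3x3 intrinsics, pixels), "D" ([k1, k2, p1, p2, k3] as OpenCV has them; the pictures are not rectified), "view" (4x4, takes a point from world to camera coordinates). Camera axes: x right, y down, z forward; pixel columns grow to the right and rows downward; lengths in mm; the calibration is good to about 2 mm. A picture is of the moment at which its call begins. There is no depth.
- close_job(): hands the job in, once; it reports no verdict.
The state is a dict: "t": time; "qpos": joint angles; "qvel": joint speeds; "joint_torque": joint torques, N m; "ee_pos": TCP position; "orientation": TCP orientation; "ft_force": force on the tool from outside, world axes, zero at the start; "moment": the same for the moment, N m; "width": finger opening in mm.
Only numpy, scipy, OpenCV 4.12 (cv2) and the standard library are available. Lean on these libraries where they do the work, as an engineer would, in place of code of your own. Each camera call takes 0.05 s, during which the arm holds its last target.

## Working session

There is one attempt and no reset: what is moved stays moved. The work goes in short steps, Python scripts to look and compute and a shell command to move; the robot and the scene stay as the last step left them, time stands still between calls to the robot, and variables do not carry over. Pictures are saved under pics/ and viewed, and the job is handed in when it is done.

```bash
ls; mkdir -p pics; python3 - <<'E'
from workcell import *
import cv2
o=get_obs()
print({k:o[k] for k in ("t","ee_pos","orientation","ft_force","width")})
for n in("scene","side","wrist"):
    g=get_image(n); cv2.imwrite(f"pics/{n}0.png",g["pixels"][:,:,::-1])
    import pickle; pickle.dump(g,open(f"pics/{n}0.pkl","wb"))
    print(n,g["mtx"],g["D"],g["view"])
E
```

```text
pics
{'t': 0.0, 'ee_pos': array([6.24435318e+02, 2.99933641e-02, 2.21918949e+02]), 'orientation': array([2.99258987e-05, 1.57231958e+00, 3.05198965e-05]), 'ft_force': array([ 0.66456751,  0.08962336, -0.81627842]), 'width': 88.00230749709999}
scene [[381.58430385   0.         256.39080273]
 [  0.         381.58430385 186.61082387]
 [  0.           0.           1.        ]] [-0.08227266  0.          0.          0.          0.        ] [[-6.99365425e-01  7.14745022e-01 -5.24930166e-03  3.85703075e+02]
 [ 5.89780168e-01  5.72909491e-01 -5.69152062e-01 -2.45163126e+02]
 [-4.03791228e-01 -4.01141208e-01 -8.22215529e-01  1.44544396e+03]
 [ 0.00000000e+00  0.00000000e+00  0.00000000e+00  1.00000000e+00]]
side [[382.98121957   0.         258.92379426]
 [  0.         382.98121957 192.07872542]
 [  0.           0.           1.        ]] [-0.04159842  0.          0.          0.          0.        ] [[ 9.18309800e-01 -3.95291444e-01  2.12552321e-02 -5.37678599e+02]
 [-1.79372625e-01 -4.63367995e-01 -8.67822311e-01  1.96438636e+02]
 [ 3.52891728e-01  7.93117126e-01 -4.96419835e-01  1.03516236e+03]
 [ 0.00000000e+00  0.00000000e+00  0.00000000e+00  1.00000000e+00]]
wrist [[280.16594788   0.         254.5281483 ]
 [  0.         280.16594788 190.4685996 ]
 [  0.           0.           1.        ]] [-0.02420423  0.          0.          0.          0.        ] [[ 9.99999247e-01  1.21415351e-03  1.79084927e-04 -6.25568734e+02]
 [ 1.13249999e-03 -9.69119324e-01  2.46589644e-01 -2.95721457e+01]
 [ 4.72952345e-04 -2.46589256e-01 -9.69119970e-01  3.88883734e+02]
 [ 0.00000000e+00  0.00000000e+00  0.00000000e+00  1.00000000e+00]]
```

View pics/scene0.png

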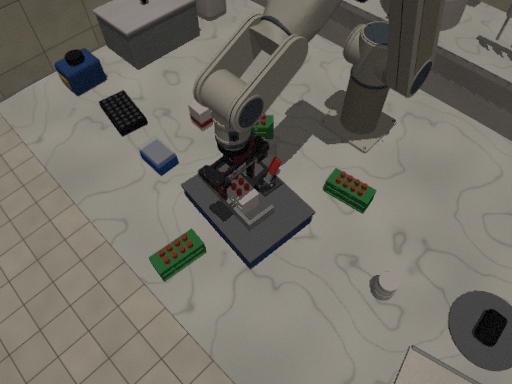

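View pics/side0.png

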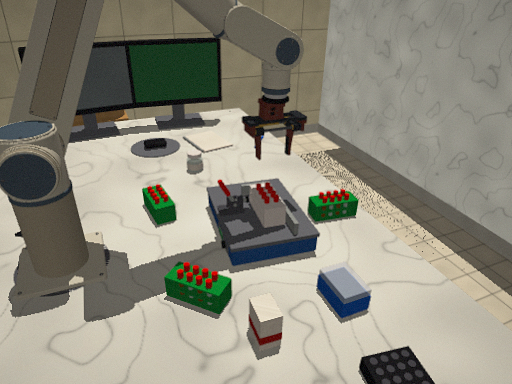

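View pics/wrist0.png

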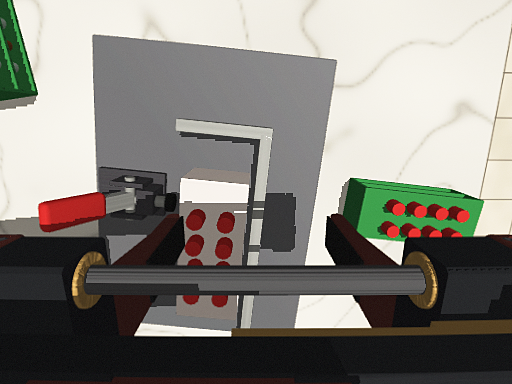

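The wrist view shows the mixer at about (215,180), with world x to the right and y up. The L-shaped end stop and fence are at (176-271,120-330), the red lever grip at (72,210) and the white rack at (213,245). The green racks (15,50) and (412,210) are look-alikes. I'll enlarge it before measuring.

```bash
python3 - <<'E'
import cv2
w=cv2.imread("pics/wrist0.png");cv2.imwrite("pics/w0a.png",cv2.resize(w[20:220,80:345],None,fx=3,fy=3,interpolation=cv2.INTER_CUBIC)[:600,:800])
s=cv2.imread("pics/side0.png");cv2.imwrite("pics/s0a.png",cv2.resize(s[170:270,195:330],None,fx=5.9,fy=5.9,interpolation=cv2.INTER_CUBIC)[:600,:800])
s=cv2.imread("pics/scene0.png");cv2.imwrite("pics/c0a.png",cv2.resize(s[135:265,170:325],None,fx=4.5,fy=4.5,interpolation=cv2.INTER_CUBIC)[:600,:800])
E
```

```text
(no output)
```

View pics/w0a.png

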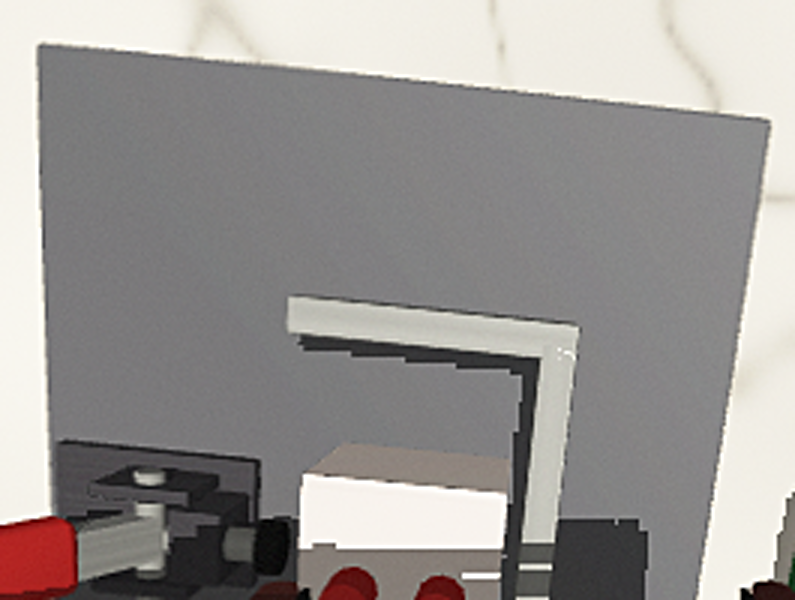

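View pics/s0a.png

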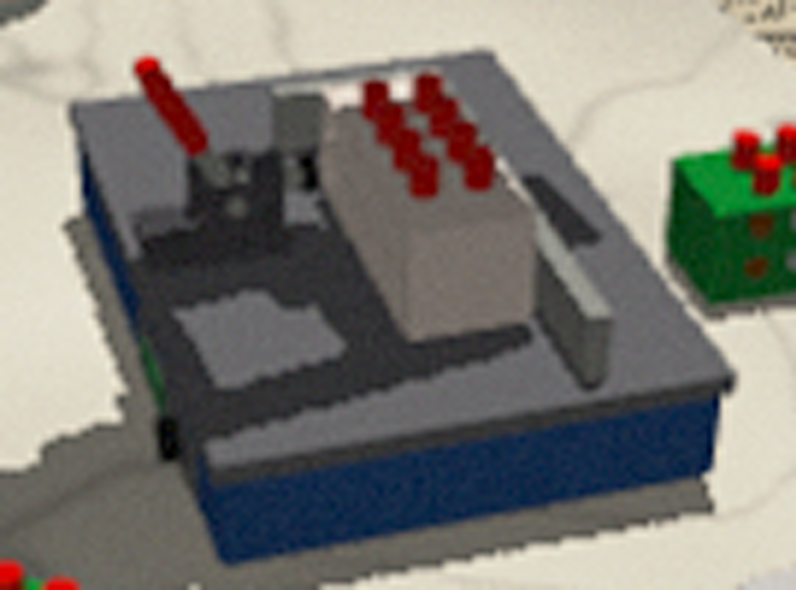

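View pics/c0a.png

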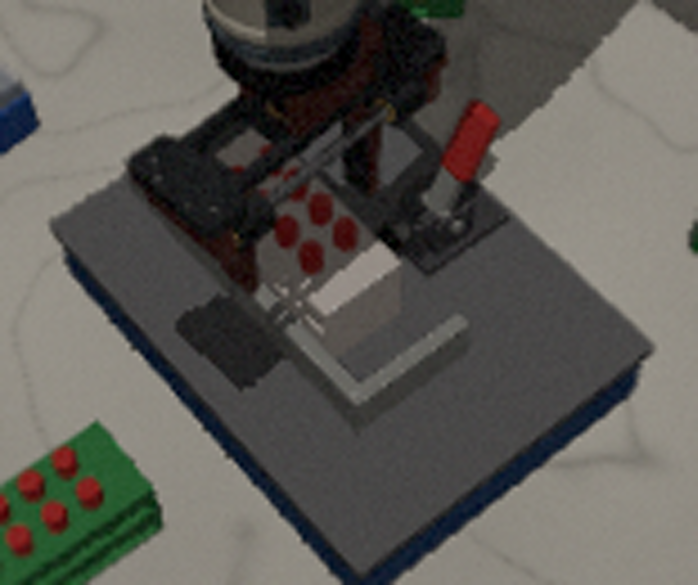

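Wrist crop (3x): deck +y corners at (40,45) and (769,121). The rack's +y end has its top edge at (302,475)-(507,493) and its foot at (350,443)-(510,458). Side crop (5.9x): deck corners at (72,103), (490,52) and (733,378). Scene crop (4.5x): deck corners at (355,578), (652,350) and (52,222). Candidates for the rack are the white one at scene (245,195), and the green ones at (263,125), (350,188) and (178,253). I choose the white one, which is the one on the deck; the crops confirm it.

```bash
cat > h.py <<'E'
import numpy as np,cv2,pickle
from scipy.optimize import least_squares
def load(n): return pickle.load(open(f"pics/{n}.pkl","rb"))
def proj(g,P):
    V=np.array(g["view"]);r,_=cv2.Rodrigues(V[:3,:3])
    return cv2.projectPoints(np.array(P,float).reshape(-1,3),r,V[:3,3],np.array(g["mtx"]),np.array(g["D"],float))[0].reshape(-1,2)
def T(p,L):
    L=np.array(L,float).reshape(-1,3);c,s=np.cos(p[2]),np.sin(p[2])
    return np.c_[p[0]+c*L[:,0]-s*L[:,1],p[1]+s*L[:,0]+c*L[:,1],L[:,2]]
def fit(obs,p0):
    # obs: list (g, local, pix)
    f=lambda p:np.concatenate([(proj(g,T(p,l))-px).ravel() for g,l,px in obs])
    r=least_squares(f,p0,x_scale=[10,10,.1],loss='soft_l1'); return r.x,r.fun.reshape(-1,2)
E
cat > m0.py <<'E'
from h import *
w,s,c=load("wrist0"),load("side0"),load("scene0")
W=lambda u,v:np.array([u/3+80-.33,v/3+20-.33]);S=lambda u,v:np.array([u/5.9+195-.4,v/5.9+170-.4]);C=lambda u,v:np.array([u/4.5+170-.4,v/4.5+135-.4])
ob=[(w,(-128,173,70),W(40,45)),(w,(128,173,70),W(769,121)),(s,(-128,173,70),S(72,103)),(s,(128,173,70),S(490,52)),(s,(128,-173,70),S(733,378)),
(c,(128,173,70),C(355,578)),(c,(-128,173,70),C(652,350)),(c,(128,-173,70),C(52,222))]
p,f=fit(ob,[600,60,-.1]);print("mixer",p,np.degrees(p[2]));print(f.round(1))
p2,f2=fit(ob[:2],p);print("wrist only",p2)
ro=[(w,(-32,75,130),W(302,475)),(w,(32,75,130),W(507,493)),(w,(-32,75,70),W(350,443)),(w,(32,75,70),W(510,458)),(s,(-32,-75,70),S(410,338)),(s,(32,-75,70),S(532,318)),(s,(-32,-75,130),S(405,232)),(s,(32,-75,130),S(532,205))]
for o in (ro,ro[:4],ro[4:]):
    r,f=fit(o,[600,40,-.1]);
    d=r[:2]-p[:2];a=p[2];l=[np.cos(a)*d[0]+np.sin(a)*d[1],-np.sin(a)*d[0]+np.cos(a)*d[1]]
    print("rack",r,"in mixer",l,"home err",np.array(l)-[23,10]);print(f.round(1).tolist())
print("tip open",T(p,[(-75-85*np.sin(.5),10,100+85*np.cos(.5))]),"tip locked",T(p,[(-75+85*np.sin(.6),10,100+85*np.cos(.6))]))
print("stop L end proj wrist",proj(w,T(p,[(-28,85,106),(67,85,106)])),W(289,334))
E
python3 m0.py
```

```text
mixer [ 5.67356558e+02 -3.11977566e+01 -1.01675877e-01] -5.825598656921502
[[-1.7 -0.8]
 [ 1.9  0.5]
 [-0.6 -0.3]
 [ 0.3 -0.9]
 [ 1.4 -0.6]
 [ 0.2 -0.9]
 [ 0.4 -1.4]
 [-1.6 -0.3]]
wrist only [ 5.67948514e+02 -3.14662010e+01 -9.74200958e-02]
rack [ 5.80858176e+02 -6.21322669e+01 -1.02736127e-01] in mixer [np.float64(16.571765476050498), np.float64(-29.40432299331099)] home err [ -6.42823452 -39.40432299]
[[-0.0, -0.6], [0.3, 0.3], [-2.5, -0.6], [0.3, 0.1], [-0.3, 0.6], [0.1, 0.5], [1.1, 0.7], [1.3, 2.0]]
rack [ 5.81907027e+02 -6.24424162e+01 -8.95670665e-02] in mixer [np.float64(17.646680349880693), np.float64(-29.60641122763406)] home err [ -5.35331965 -39.60641123]
[[0.0, 0.0], [0.4, 0.1], [-2.4, -0.1], [0.4, -0.1]]
rack [ 5.78162046e+02 -5.69815900e+01 -5.79376315e-02] in mixer [np.float64(13.366761606673897), np.float64(-24.553906267764255)] home err [ -9.63323839 -34.55390627]
[[-0.7, -0.1], [-0.6, -0.7], [0.8, 0.0], [0.5, 0.8]]
tip open [[453.2181966   -9.50056783 174.59451776]] tip locked [[541.50564645 -18.50833389 170.15352727]]
stop L end proj wrist [[175.25541256 131.76460492]
 [271.98150241 141.77598304]] [176.00333333 131.00333333]
```

Mixer fitted at (567.4, -31.2) with yaw -5.8°. The rack is about 39.5 mm short of the end stop and 6 mm off the fence, which agrees with the given ranges. After a +5.8° turn about tool x, tool y is mixer +y, tool z is mixer +x and tool x points down. Next I turn, narrow the fingers, and go behind the rack.

```bash
python3 -m crank '[[[0,0,0],[5.8,0,0],2],[[0,-5,-1.2],[0,0,0],2],[[0,-5,-1.2],[0,0,0],2],[[0,-5,-1.2],[0,0,0],2],[[0,-1.7,0],[0,0,0],2]]'
python3 -m crank '[[[4,0,0],[0,0,0],2],[[0,0,0],[0,0,0],2],[[0,0,0],[0,0,0],2]]'
cat > tcp.py <<'E'
from workcell import *
from h import *
o=get_obs();p=[567.36,-31.2,-.1017];d=np.array(o["ee_pos"])[:2]-p[:2];c,s=np.cos(p[2]),np.sin(p[2])
print("mixer frame tcp",(c*d[0]+s*d[1]).round(1),(-s*d[0]+c*d[1]).round(1),o["ee_pos"][2].round(1),"F",np.round(o["ft_force"],1),"w",round(o["width"],1),"t",o["t"])
import sys
if len(sys.argv)>1:
    t=sys.argv[1]
    for n in("scene","side","wrist"):
        g=get_image(n); cv2.imwrite(f"pics/{n}{t}.png",g["pixels"][:,:,::-1]);pickle.dump(g,open(f"pics/{n}{t}.pkl","wb"))
E
python3 tcp.py 1
```

```text
t: 0.78
ee_pos: [571.1, -164.6, 222.5]
orientation: [0.082, 1.57, -0.082]
ft_force: [-0.2, 0.2, 0.6]
width: 41.3
t: 1.15
ee_pos: [573.0, -162.0, 183.3]
orientation: [0.079, 1.569, -0.079]
ft_force: [-0.5, 0.3, 0.2]
width: 20.1
mixer frame tcp 18.8 -129.5 183.3 F [-0.5  0.3  0.2] w 20.1 t 1.15
```

View pics/wrist1.png

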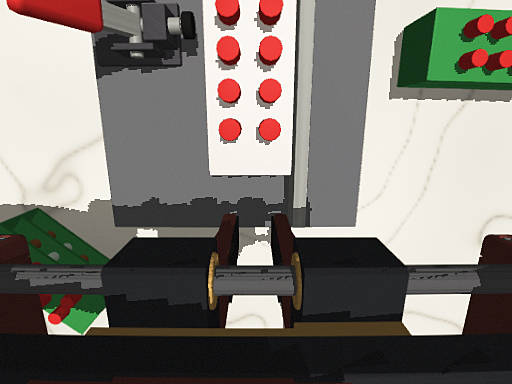

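View pics/side1.png

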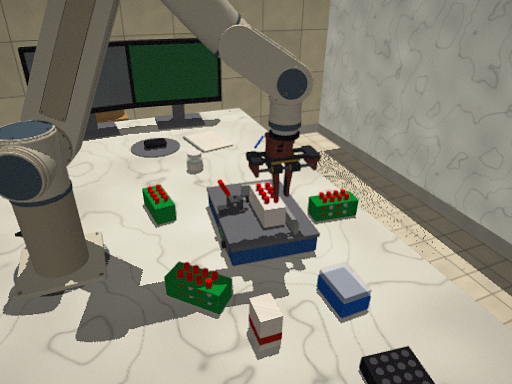

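The wrist view shows the fingers at (228-285,235), on the rack's line. The rack's -y top edge is at v=176 (u 210-292), and the deck's edge is at v=227 beyond the fingers. I'll check the rack's end with the numbers.

```bash
python3 - <<'E'
from h import *
w=load("wrist1")
r,f=fit([(w,(-32,-75,130),(210,176.5)),(w,(32,-75,130),(292,175.5))],[580,-60,-.1]);print(r,f.round(1))
p=[567.36,-31.2,-.1017];d=r[:2]-p[:2];c,s=np.cos(p[2]),np.sin(p[2]);print(c*d[0]+s*d[1],-s*d[0]+c*d[1])
print(proj(w,T(p,[(-128,-173,70),(128,-173,70),(16.6,-104.4,130)])))
E
```

```text
[ 5.80695948e+02 -6.26145875e+01 -8.74834676e-02] [[ 0.3 -0. ]
 [-0.3 -0. ]]
16.456400198740848 -29.898339536746946
[[114.07351571 227.85530416]
 [355.86630932 228.22590026]
 [249.82281408 175.36635412]]
```

```bash
python3 -m crank '[[[4,0,0],[0,0,0],2],[[4.5,0,-0.2],[0,0,0],2],[[0,0,0],[0,0,0],2]]'; python3 tcp.py
```

```text
t: 1.68
ee_pos: [568.3, -161.4, 95.7]
orientation: [0.08, 1.575, -0.078]
ft_force: [-1.0, 0.5, -0.2]
width: 20.2
mixer frame tcp 14.2 -129.4 95.7 F [-1.   0.5 -0.2] w 20.2 t 1.675
```

```bash
python3 -m crank '[[[0,0.6,0.2],[0,0,0],2],[[0,0.5,0],[0,0,0],2],[[0,0.5,0],[0,0,0],2],[[0,0.5,0],[0,0,0],2],[[0,0.5,0],[0,0,0],2]]'; python3 tcp.py; python3 -m crank '[[[0,0.5,0],[0,0,0],2],[[0,0.5,0],[0,0,0],2],[[0,0.5,0],[0,0,0],2],[[0,0.4,0],[0,0,0],2]]'; python3 tcp.py 2
```

```text
t: 2.3
ee_pos: [575.3, -136.6, 98.3]
orientation: [0.079, 1.568, -0.08]
ft_force: [-0.7, -4.5, 3.8]
width: 20.0
mixer frame tcp 18.6 -104.1 98.3 F [-0.7 -4.5  3.8] w 20.0 t 2.3
t: 2.8
ee_pos: [576.8, -117.3, 97.6]
orientation: [0.079, 1.57, -0.079]
ft_force: [-0.3, -3.7, 3.1]
width: 19.8
mixer frame tcp 18.1 -84.7 97.6 F [-0.3 -3.7  3.1] w 19.8 t 2.8
```

View pics/wrist2.png

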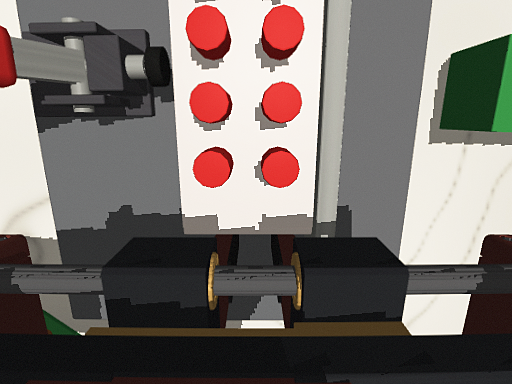

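The rack is moving and staying square, with about 4 N on the fingers. It has roughly 10 mm left to go, so I continue in small steps until the force rises.

```bash
python3 -m crank '[[[0,0.4,0],[0,0,0],2],[[0,0.3,0],[0,0,0],2]]'; python3 tcp.py; python3 -m crank '[[[0,0.2,0],[0,0,0],2]]';python3 -m crank '[[[0,0.1,0],[0,0,0],2]]'; python3 tcp.py
```

```text
t: 3.2
ee_pos: [577.2, -110.4, 97.3]
orientation: [0.08, 1.57, -0.079]
ft_force: [0.0, -1.6, -0.5]
width: 19.9
mixer frame tcp 17.9 -77.8 97.3 F [ 0.  -1.6 -0.5] w 19.9 t 3.2
t: 3.32
ee_pos: [577.5, -108.8, 97.5]
orientation: [0.079, 1.57, -0.08]
ft_force: [-2.1, -10.0, 0.2]
width: 20.1
t: 3.45
ee_pos: [577.5, -108.8, 97.6]
orientation: [0.077, 1.57, -0.08]
ft_force: [-2.7, -11.2, -0.8]
width: 19.9
mixer frame tcp 18.0 -76.2 97.6 F [ -2.7 -11.2  -0.8] w 19.9 t 3.45
```

The TCP stopped at -76.2 and the force rose to 11 N, as expected at the end stop. I press a little more, then hold and look.

```bash
python3 -m crank '[[[0,0.2,0],[0,0,0],2],[[0,0,0],[0,0,0],2],[[0,0,0],[0,0,0],2]]'; python3 tcp.py 3
python3 - <<'E'
import cv2
s=cv2.imread("pics/scene3.png");cv2.imwrite("pics/c3a.png",cv2.resize(s[135:265,170:325],None,fx=4.5,fy=4.5,interpolation=cv2.INTER_CUBIC))
s=cv2.imread("pics/side3.png");cv2.imwrite("pics/s3a.png",cv2.resize(s[170:270,195:330],None,fx=5.9,fy=5.9,interpolation=cv2.INTER_CUBIC))
E
```

```text
t: 3.82
ee_pos: [577.7, -108.8, 97.9]
orientation: [0.076, 1.57, -0.082]
ft_force: [-3.3, -17.2, 0.1]
width: 20.2
mixer frame tcp 18.1 -76.1 97.9 F [ -3.3 -17.2   0.1] w 20.2 t 3.825
```

View pics/c3a.png

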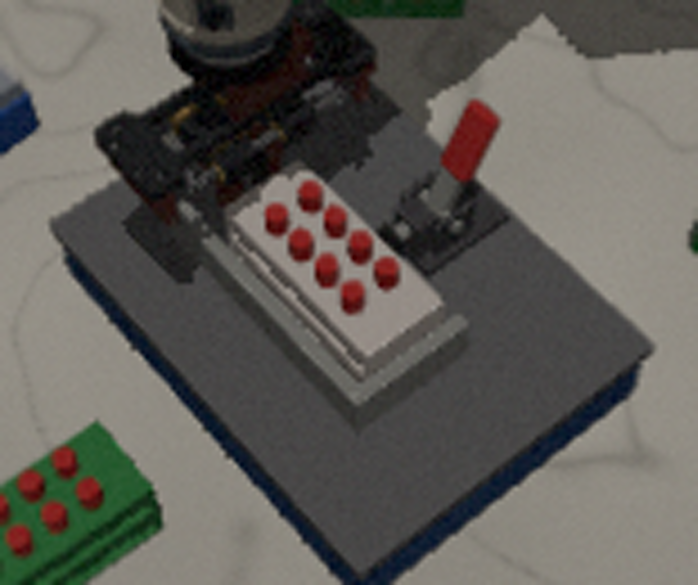

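View pics/s3a.png

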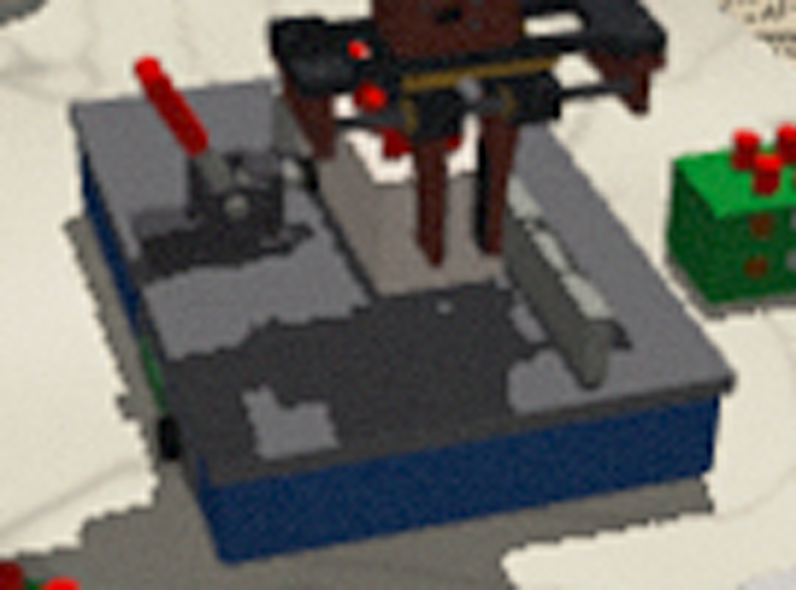

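The scene crop shows the rack's +y end seated along the end stop at (360-460,330-385), square, with the lever (470,140) still open. The TCP holds firm at 17 N. Now I back off, rise, and go round to the lever's -x side with the fingers closed.

```bash
python3 -m crank '[[[0,-0.8,0],[0,0,0],2],[[0,-0.9,0],[0,0,0],2],[[3,0,0],[0,0,0],2]]' >/dev/null 2>&1 <<< '' & wait; python3 tcp.py
```

```text
mixer frame tcp 20.4 -90.8 69.6 F [ -7.2   2.  352.6] w 19.9 t 4.35
```

That was my mistake: tool +x is down, so the last row drove the fingers into the deck, and the wrist reads 352 N. I relieve it at once by going up.

```bash
python3 -m crank '[[[-3,0,0],[0,0,0],2]]'; python3 -m crank '[[[0,0,0],[0,0,0],2]]'; python3 tcp.py 4
```

```text
t: 4.47
ee_pos: [575.5, -122.6, 96.3]
orientation: [0.08, 1.572, -0.079]
ft_force: [-0.5, 0.3, 0.6]
width: 20.0
t: 4.6
ee_pos: [577.9, -123.0, 99.5]
orientation: [0.079, 1.566, -0.08]
ft_force: [-0.4, -0.4, -0.9]
width: 20.1
mixer frame tcp 19.8 -90.3 99.5 F [-0.4 -0.4 -0.9] w 20.1 t 4.6
```

View pics/wrist4.png

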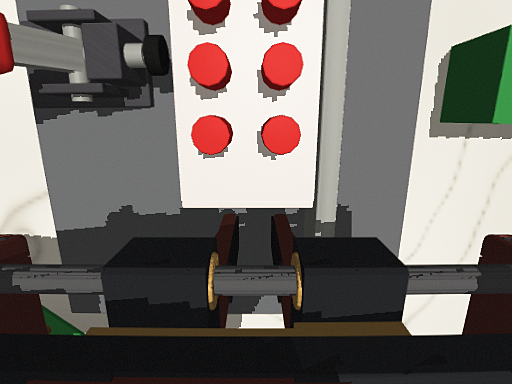

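The force is back to zero, and the rack at (182-315,0-207) and the lever are undisturbed. The rest of the job can go on. Going up is tool -x.

```bash
python3 -m crank '[[[-4,0,0],[0,0,0],0],[[-4,0,0],[0,0,0],0],[[-3.5,0,0],[0,0,0],0],[[0,0,0],[0,0,0],0]]'; python3 tcp.py; python3 -m crank '[[[0,0,-4],[0,0,0],0],[[0,0,-4],[0,0,0],0],[[0,0,-4],[0,0,0],0],[[0,0,-4],[0,0,0],0],[[0,0,0],[0,0,0],0]]'; python3 tcp.py
```

```text
t: 5.25
ee_pos: [577.6, -122.9, 214.6]
orientation: [0.079, 1.565, -0.08]
ft_force: [-1.0, 0.3, -0.1]
width: 0.3
mixer frame tcp 19.5 -90.2 214.6 F [-1.   0.3 -0.1] w 0.3 t 5.25
t: 5.88
ee_pos: [413.5, -105.7, 210.9]
orientation: [0.081, 1.574, -0.079]
ft_force: [0.8, -0.5, 0.4]
width: 0.5
mixer frame tcp -145.5 -89.8 210.9 F [ 0.8 -0.5  0.4] w 0.5 t 5.875
```

```bash
python3 -m crank '[[[0,4,0],[0,0,0],0],[[0,4,0],[0,0,0],0],[[0,2,0],[0,0,0],0],[[0,0,0],[0,0,0],0]]'; python3 tcp.py 5
python3 - <<'E'
from h import *
p=[567.36,-31.2,-.1017]
print(proj(load("wrist5"),T(p,[(-75-85*np.sin(.5),10,100+85*np.cos(.5)),(-75,10,100)])))
E
```

```text
t: 6.38
ee_pos: [427.8, -6.0, 211.8]
orientation: [0.078, 1.57, -0.077]
ft_force: [-0.7, -0.4, -0.4]
width: 0.5
mixer frame tcp -141.4 10.9 211.8 F [-0.7 -0.4 -0.4] w 0.5 t 6.375
[[287.66851204 212.38315723]
 [319.46625582 188.63234726]]
```

View pics/wrist5.png

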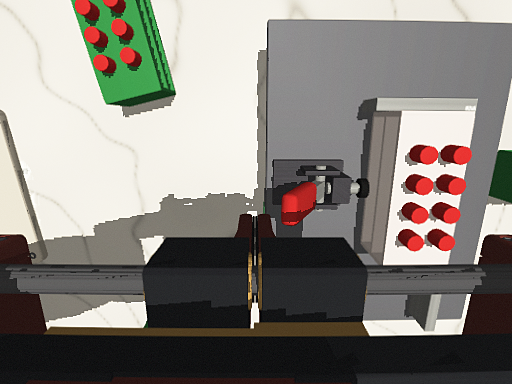

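View pics/scene5.png

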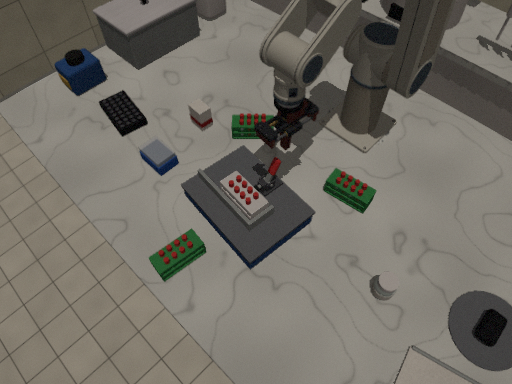

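The wrist view shows the lever grip's end at (291,210), against a predicted (288,212). The closed fingers at (237-273,220) are on its -x side, and the rack is tight against the end stop at (375-475,105). Next I shift 8 mm to -x, go down 55 mm, then push towards +x.

```bash
python3 -m crank '[[[0,0,-0.8],[0,0,0],0],[[2.5,0,0],[0,0,0],0],[[3,0,0],[0,0,0],0],[[0,0,0],[0,0,0],0]]'; python3 tcp.py; python3 -m crank '[[[0,0,0.7],[0,0,0],0],[[0,0,0.7],[0,0,0],0],[[0,0,0.7],[0,0,0],0],[[0,0,0],[0,0,0],0]]'; python3 tcp.py
```

```text
t: 7.02
ee_pos: [417.3, -6.6, 156.3]
orientation: [0.08, 1.574, -0.08]
ft_force: [-0.0, 0.3, -0.2]
width: 0.7
mixer frame tcp -151.8 9.2 156.3 F [-0.   0.3 -0.2] w 0.7 t 7.025
t: 7.52
ee_pos: [437.2, -8.1, 157.5]
orientation: [0.08, 1.577, -0.079]
ft_force: [-10.6, 0.6, 5.9]
width: 0.5
mixer frame tcp -131.8 9.8 157.5 F [-10.6   0.6   5.9] w 0.5 t 7.525
```

Contact with the lever at 10.6 N, as expected. I keep pushing.

```bash
python3 -m crank '[[[0,0,0.8],[0,0,0],0],[[0,0,0.8],[0,0,0],0],[[0,0,0.8],[0,0,0],0]]'; python3 -m crank '[[[0,0,0.8],[0,0,0],0],[[0,0,0.8],[0,0,0],0],[[0,0,0],[0,0,0],0]]'; python3 tcp.py 6
```

```text
t: 7.9
ee_pos: [463.5, -10.7, 158.1]
orientation: [0.08, 1.571, -0.079]
ft_force: [-4.0, -0.2, 2.8]
width: 0.4
t: 8.28
ee_pos: [481.3, -12.5, 157.9]
orientation: [0.079, 1.568, -0.08]
ft_force: [-0.2, 0.2, -0.2]
width: 0.2
mixer frame tcp -87.6 9.9 157.9 F [-0.2  0.2 -0.2] w 0.2 t 8.275
```

View pics/wrist6.png

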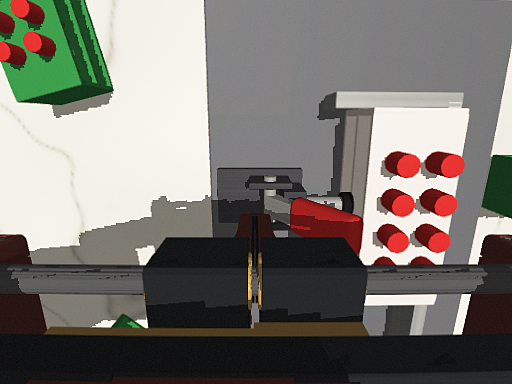

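The force dropped to zero. The wrist view shows the grip leaning to +x at (330,230), with the pad at the rack's side (347,202). Now I retreat to -x and up, and verify.

```bash
python3 -m crank '[[[0,0,-2],[0,0,0],0],[[0,0,-2],[0,0,0],0],[[-4,0,0],[0,0,0],0],[[-4,0,0],[0,0,0],0],[[0,0,0],[0,0,0],0]]'; python3 tcp.py 7
python3 - <<'E'
import cv2
s=cv2.imread("pics/scene7.png");cv2.imwrite("pics/c7a.png",cv2.resize(s[135:265,170:325],None,fx=4.5,fy=4.5,interpolation=cv2.INTER_CUBIC))
s=cv2.imread("pics/side7.png");cv2.imwrite("pics/s7a.png",cv2.resize(s[170:270,195:330],None,fx=5.9,fy=5.9,interpolation=cv2.INTER_CUBIC))
E
```

```text
t: 9.05
ee_pos: [441.9, -8.4, 240.3]
orientation: [0.079, 1.563, -0.079]
ft_force: [0.9, -0.1, -0.8]
width: 0.1
mixer frame tcp -127.1 9.9 240.3 F [ 0.9 -0.1 -0.8] w 0.1 t 9.05
```

View pics/c7a.png

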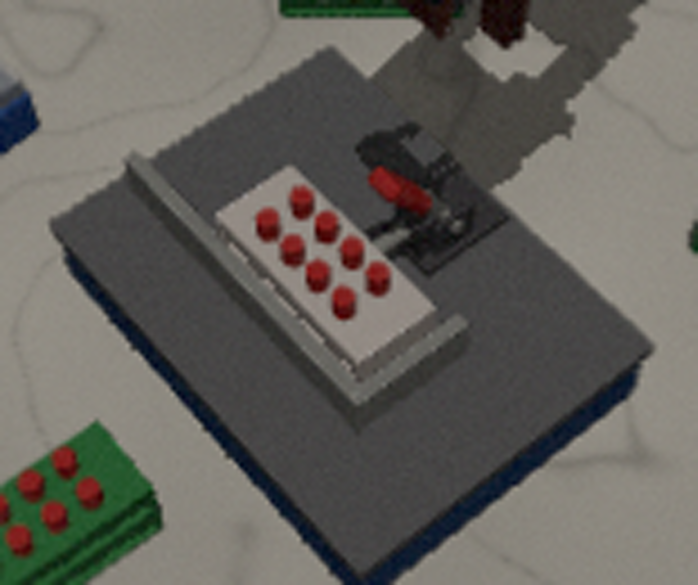

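View pics/s7a.png

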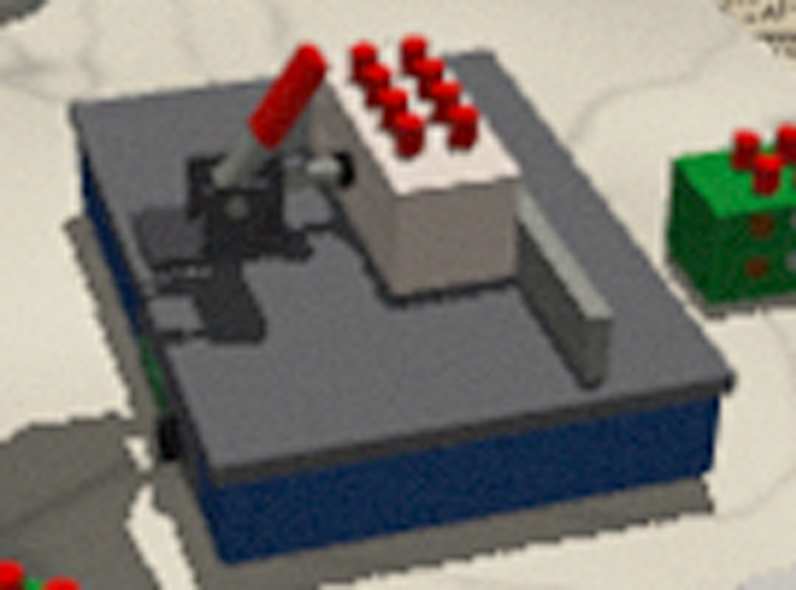

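View pics/wrist7.png

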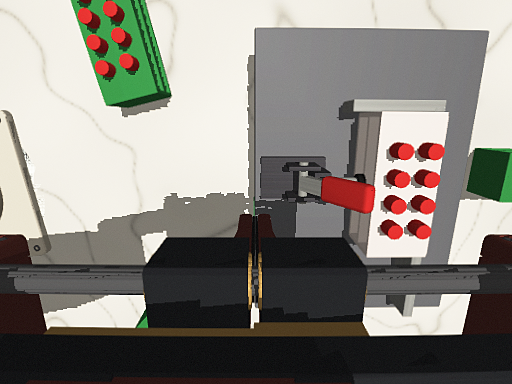

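The scene crop shows the rack's top corners at (360,367), (435,305), (215,213) and (290,165), flush with fence and stop. The side crop shows the lever over at (315,50) with the pad on the rack at (345,170). One number check before handing in.

```bash
python3 - <<'E'
from h import *
s,c=load("side7"),load("scene7");p=[567.36,-31.2,-.1017]
S=lambda u,v:np.array([u/5.9+194.6,v/5.9+169.6]);C=lambda u,v:np.array([u/4.5+169.6,v/4.5+134.6])
o=[(c,(32,75,130),C(360,367)),(c,(-32,75,130),C(435,305)),(c,(32,-75,130),C(215,213)),(c,(-32,-75,130),C(290,165)),(s,(-32,-75,130),S(398,195)),(s,(32,-75,130),S(518,178)),(s,(-32,-75,70),S(395,295)),(s,(32,-75,70),S(515,275))]
r,f=fit(o,[590,-25,-.1]);d=r[:2]-p[:2];k,q=np.cos(p[2]),np.sin(p[2]);print("home err",k*d[0]+q*d[1]-23,-q*d[0]+k*d[1]-10,"yaw",r[2]-p[2]);print(f.round(1).tolist())
print("tip pred locked",(proj(s,T(p,[(-75+85*np.sin(.6),10,100+85*np.cos(.6))]))-[194.6,169.6])*5.9)
E
```

```text
home err -1.2263934928103133 1.1088359704251403 yaw 0.0073973565733436025
[[-0.3, -0.9], [0.4, 0.4], [-0.3, 0.0], [-0.0, -0.5], [-0.2, -0.6], [0.5, -0.9], [-0.2, -0.1], [-0.1, 0.0]]
tip pred locked [[320.4311772   52.88240555]]
```

```bash
python3 -c "
from workcell import *
print(close_job())"
```

```text
the job is handed in; nothing more can be done
None
```

The rack is home and clamped, but I expect the run to be judged failed because I broke the wrist force limit on the way.

**What I did:** I pushed the white rack about 39 mm along the deck with two fingers until it met the end stop. The fingers stopped moving and the force rose to 17 N while the lever was still open. Then I pushed the red lever over with closed fingers. It took about 11 N at first, fell to zero past the dead point, and the lever snapped over. I then withdrew and handed in at about 9 s.

**Last checks (all passed):**
- **Rack position:** the image fit puts it about 1 mm from the home point in x and y, and 0.007 rad from square. The measuring error is about 2 mm.
- **Lever:** its tip is within about 1 mm of where it should be when locked.
- **Clamp pad:** it is seen against the rack. I could not measure its force.
- **Robot and bystanders:** the gripper was clear, with no force on it. I never moved the arm near the carton, tip box or jar, but did not measure them again.

**What went wrong:** while backing off between the two pushes, I typed a 3 cm row with the wrong sign. It drove the fingertips down onto the deck, and the wrist force read about 350 N, well over the 120 N limit. I reversed it on the next move. The picture afterwards showed the rack and lever undisturbed.

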